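Lock the jam nut on a pot stand in the finds store

TASK

On the pot stand with the orange bar nut, the orange nut still stands clear above the brass hex nut. Turn the orange nut clockwise (seen from above) until it has run down onto the brass nut, then keep turning through the stiff part to tighten it firmly against it, and let go. Leave the green nut on the other stand as it is, locked.

Things in the scene. Friction and masses are not known exactly. Their poses are not given: they have to be found in the camera images.
- orange_grip (a point): Grip point of the orange bar nut: an upright bar 60 mm long (its x axis), 12 thick (y) and 36 high, on a 25 mm round flange. The point is on the nut's vertical axis (z up), 12 mm below the bar's top, 24 above its lower edge, 86 mm above the table when the nut is down (up to 7 more before). The 10 mm stud ends 1 to 8 mm above the bar. Below: brass hex nut, 26 mm wide, top at 52 mm.
- bar_nut_run (a joint): How far the orange nut has run down: turn in rad, growing clockwise seen from above. Starts between 0 and 0.5, stops at 0.9 where it meets the brass nut. Turns easily (0.05 N m), sinking 8 mm per rad. At 0 the bar lies along the stand's flat arm; so the nuts meet when the bar has turned 0.9 rad (52 degrees) clockwise from the arm, and the dead stop of the tightening is at 1.2 rad (69 degrees).
- bar_nut_tight (a joint): How far the orange nut has been tightened after meeting the brass nut: further clockwise turn in rad, from 0 to a dead stop at 0.30. Stiffer (0.13 N m); moves only once bar_nut_run is at 0.9; sinks no more and stays where left. The bar's whole turn is the sum of both joints.
- green_nut (a joint): Turn (rad, clockwise from above positive) of the like green bar nut on the other stand: 0 at the start, tight; negative is loosened. Both stands are fixed: a grey foot 100 mm square, 20 high, under the stud, and a flat arm (top at 40 mm) leading 140 mm from the stud, roughly towards the robot, to a small pot 76 mm across, top 85 mm above the table.

How it is judged:
By the outcome, as a careful person would: the job done as asked, in the order asked, and still so for the second after the job is handed in, with the robot touching nothing.
It also fails if it takes over 29 s, if anything falls off the work surface, if the arm or the gripper's body presses on something with over 40 N, if the wrist force passes 120 N, or if a joint passes its speed limit or range.

ROBOT

A 7-joint arm with a two-finger parallel gripper is mounted at the origin on the work surface. World frame = base frame: x ahead of the robot, y to its left, z up, the work surface at z = 0. Lengths are in m, angles in rad, forces in N, time in s.
With the tool pointing down it reaches from about 0.35 to 0.9 m from the base axis. Payload 7.2 kg.
Tool frame: the origin (TCP) lies between the finger pads; the fingertips stand 25 mm ahead of it and the grasp point (between the pads) lies 6 mm ahead of it; z points along the fingers, y is the line along which they close (so a half turn about z gives the same grasp; the last joint's range is limited). The gripper opens to 85 mm and grips with 20 to 120 N. Pads are 22 mm wide; open, the fingers measure 114 mm over their backs; the gripper's body (76 mm by 85 mm) begins 54 mm behind the grasp point. The pads swing forward as they close: fully open they stand 13 mm farther back than shut.
Start: joints at [-1.294, 0.411, -0.013, 1.596, 0.006, 1.134, -0.082], TCP at [0.211, 0.588, 0.256] pointing down, gripper open.
Joint ranges: [-2.95, 2.95], [-0.29, 1.99], [-1.47, 1.44], [0.14, 2.54], [-1.03, 4.17], [0.13, 1.85], [-2.86, 2.86]. Speed limits (rad/s): [2.39, 2.39, 3.01, 3.01, 3.14, 3.14, 3.14].

INTERFACE

Orientations are given as a rotation vector (axis times angle).
In Python, from workcell import r, ik, snapshot, camera_model gives the robot as it stands. Calls block until the motion is done:
- r.reach(position, orientation): joint-space move of the TCP to a pose.
- r.servo_line(position, ori=None, vel=0.15, threshold=None): straight line of the TCP; ori=None keeps the orientation; vel is the mean speed in m/s. With threshold (N) it stops when the force on the tool has changed by that much, and returns True; else False.
- r.move_joints(angles): joint-space move.
- r.gripper_open() and r.grab(): open the fingers fully, or close them until they stop; the grip force is fixed at half the most.
- r.dwell(seconds).
- ik(position, orientation): joint angles nearest the present ones, or None.
- r.get_state(): the state.
- snapshot(name): name is "scene" or "top" or "wrist"; returns (picture, depth): 384x512x3 uint8, blue, green, red; 384x512 float32, m along the optical axis (not along the pixel's ray), 0 where there is no reading.
- camera_model(name): a dict with "fx", "fy", "cx", "cy" (pixels), "R" (3x3) and "t" (3): a world point X has camera coordinates R X + t; the wrist camera has in their place "T_tool_cam" (4x4, takes a point from camera to tool coordinates, whose origin is the TCP and whose axes are the flange's). Camera axes: x right, y down, z forward; pixel columns grow to the right and rows downward; lengths in m; the calibration is good to about 2 mm. A picture is of the moment at which its call begins: read the wrist's pose just before it. camera_model takes no time and is no camera call.
A pose or a line that the arm cannot do raises r.IKError and nothing moves.
- r.sign_off(): hands the job in; it is judged then, once.
The state is a dict: "clock": time; "joint_pos": joint angles; "qd": joint speeds; "joint_torque": joint torques, N m; "tool_pos": TCP position; "tcp_rot": TCP orientation; "ft_force": force on the tool from outside, world axes, zero at the start; "moment": the same for the moment, N m; "finger_gap": finger opening in m; "grip_force": force on a finger pad.
Only numpy, scipy, OpenCV 4.12 (cv2) and the standard library are available. Lean on these libraries where they do the work, as an engineer would, in place of code of your own. Each camera call takes 0.05 s, during which the arm holds its last target. There are 200 camera calls.

## Working session

There is one attempt and no reset: what is moved stays moved. The work goes in short steps, each a Python script; the robot and the scene stay as the last script left them, time stands still between calls to the robot, and variables do not carry over. Pictures are saved under pics/ and viewed, at most 10 in all, crops included, and the job is handed in when it is done.

```bash
mkdir -p pics; ls
python3 - <<'E'
from workcell import r,ik,snapshot,camera_model
import cv2,numpy as np
a,d=snapshot("top"); b,e=snapshot("scene")
np.savez("s.npz",a=a,d=d,b=b,e=e)
cv2.imwrite("pics/1.png",cv2.resize(np.vstack([a,b]),None,fx=.78,fy=.78))
cv2.imwrite("pics/top.png",a)
print(r.get_state())
m=camera_model("top");print(m)
E
```

```text
pics
{'clock': 0.1, 'joint_pos': array([-1.2941939 ,  0.41184011, -0.01270264,  1.59695725,  0.00560371,
        1.13430434, -0.08219428]), 'qd': array([-5.32541772e-04, -3.61918916e-04, -4.06912840e-04, -1.40034830e-03,
       -6.43747619e-05, -2.01335006e-04, -4.91264676e-04]), 'joint_torque': array([ 2.55720253e-03, -6.01825333e+01,  6.84350040e-01, -3.00091588e+01,
        1.41326457e-02,  6.41451203e-03,  4.12238205e-05]), 'tool_pos': array([0.21115755, 0.58781355, 0.25552588]), 'tcp_rot': array([-5.38875346e-01, -3.09488557e+00,  2.30348425e-03]), 'ft_force': array([-0.10384626, -0.07331245,  0.51492031]), 'moment': array([-0.01286761, -0.0563393 , -0.00108468]), 'grip_force': 0.0, 'finger_gap': 0.08554404758563014}
{'fx': 454.7292343655808, 'fy': 454.7292343655808, 'cx': 252.019224826962, 'cy': 188.33361466553833, 'R': array([[-0.0277099 , -0.99940662,  0.02045911],
       [-0.98689997,  0.02409749, -0.15952356],
       [ 0.15893588, -0.02461148, -0.9869821 ]]), 't': array([-0.00148294,  0.59204893,  0.75534643])}
```

View pics/1.png

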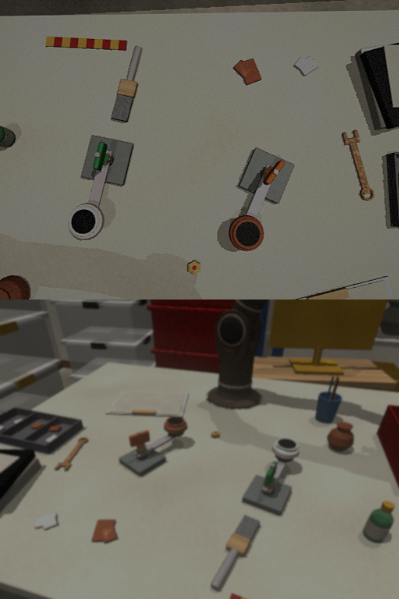

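The top view shows the orange bar near px (349,220) in full-resolution pixels, with its pot at (316,298). The green nut is at (131,199). Next I'll measure the bar, foot and pot with depth.

```bash
cat > h.py <<'E'
import numpy as np,cv2
def cloud(d,m,T=None):
    v,u=np.mgrid[:d.shape[0],:d.shape[1]]
    P=np.stack([(u-m['cx'])*d/m['fx'],(v-m['cy'])*d/m['fy'],d],-1)
    if T is None: return (P-m['t'])@m['R']
    return P@T[:3,:3].T+T[:3,3]
def bar(im,W,zmin,c,rad=.06):
    hsv=cv2.cvtColor(im,cv2.COLOR_BGR2HSV)
    k=(hsv[...,0]<20)&(hsv[...,1]>120)&(W[...,2]>zmin)&(W[...,2]<.13)&(np.hypot(W[...,0]-c[0],W[...,1]-c[1])<rad)
    return k
def desc(p):
    (c,s,a)=cv2.minAreaRect((p[:,:2]*1000).astype(np.float32)); 
    return np.array(c)/1000,s,a
E
python3 - <<'E'
from h import *
from workcell import camera_model
s=np.load("s.npz");m=camera_model("top");W=cloud(s['d'],m)
print("bar px",W[220,349],"pot",W[298,316])
c=W[220,349]
k=bar(s['a'],W,.06,c);p=W[k];print(k.sum(),desc(p),np.percentile(p[:,2],[5,50,90,97]),p.mean(0))
zt=np.percentile(p[:,2],95);q=p[p[:,2]>zt-.006];print("top",len(q),desc(q),q.mean(0))
k=(np.hypot(*(W[...,:2]-W[298,316,:2]).transpose(2,0,1))<.06)&(W[...,2]>.075)&(W[...,2]<.1)
(x,y),rr=cv2.minEnclosingCircle((W[k][:,:2]*1000).astype(np.float32));print("pot",x,y,rr)
k=(np.hypot(*(W[...,:2]-c[:2]).transpose(2,0,1))<.085)&(W[...,2]>.014)&(W[...,2]<.025);print("foot",desc(W[k]))
a=s['a'][150:330,270:410];cv2.imwrite("pics/2.png",cv2.resize(a,None,fx=4,fy=3.3,interpolation=2))
E
```

```text
bar px [ 0.5269012  -0.17274862  0.10087669] pot [ 0.40291985 -0.11489906  0.08474907]
324 (array([ 0.52775299, -0.17610991]), (17.69244956970215, 58.652748107910156), 52.84611129760742) [0.06726467 0.10213042 0.1051984  0.10606787] [ 0.52624107 -0.17555865  0.09422649]
top 198 (array([ 0.52598822, -0.17878632]), (11.587916374206543, 58.22443389892578), 51.20418930053711) [ 0.52583612 -0.17802034  0.10355525]
pot 400.90728759765625 -117.3241195678711 35.3758430480957
foot (array([ 0.52599207, -0.17945538]), (100.51004028320312, 100.1557846069336), 63.972564697265625)
```

View pics/2.png

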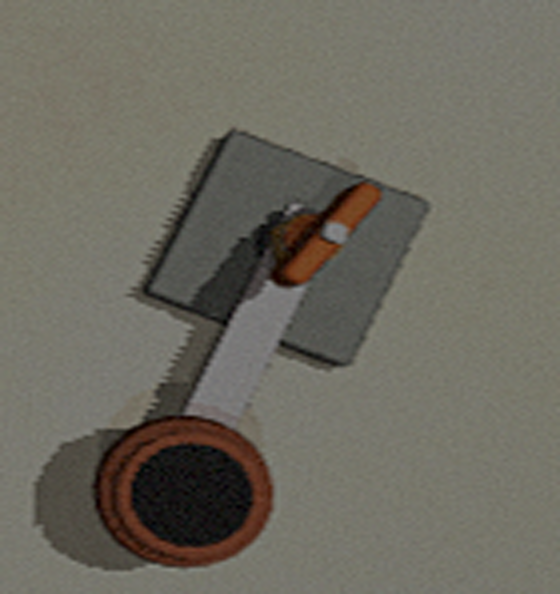

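The numbers agree with the sizes given:
- **Arm:** it runs at -26.2°, with the stud-to-pot distance 139.6 mm.
- **Bar:** it lies at -38.8°, so the run is about 0.22 rad. The top is at 103.5 mm, where 103.4 is expected.
- **Axis:** it is at about (0.526, -0.179).

I'll hover over it and check from the wrist.

```bash
cat >> h.py <<'E'
def down(deg):
    a=np.radians(deg+90)/2
    return np.pi*np.array([np.cos(a),np.sin(a),0])
E
python3 - <<'E'
from h import *
from workcell import r,ik,snapshot,camera_model
from scipy.spatial.transform import Rotation as R
for f in (51.2,-5,-8):
    print(f,ik([.526,-.179,.1],down(f)))
r.reach([.526,-.179,.20],down(51.2)); r.dwell(.3)
s=r.get_state();print(s['clock'],s['tool_pos'],s['tcp_rot'],s['joint_pos'],s['ft_force'],s['moment'])
m=camera_model("wrist");im,d=snapshot("wrist")
T=np.eye(4);T[:3,:3]=R.from_rotvec(s['tcp_rot']).as_matrix();T[:3,3]=s['tool_pos']
W=cloud(d,m,T@m['T_tool_cam'])
c=[.526,-.179];k=bar(im,W,.06,c);p=W[k];zt=np.percentile(p[:,2],95);q=p[p[:,2]>zt-.006]
print(len(p),zt,len(q),desc(q),q.mean(0))
k=(np.hypot(W[...,0]-c[0],W[...,1]-c[1])<.085)&(W[...,2]>.014)&(W[...,2]<.025);print("foot",desc(W[k]))
cv2.imwrite("pics/3.png",im)
E
```

```text
51.2 [-0.29925847  0.58233855  0.73833022  1.95092056 -0.53496491  0.81260872
  1.63118342]
-5 [-0.43984019  0.68428667  0.97211211  1.95859733 -0.73074754  0.89847704
  0.83091492]
-8 [-0.44019363  0.68464335  0.97276584  1.95861544 -0.73131409  0.89879243
  0.77907034]
3.3167 [ 0.52606026 -0.1787859   0.19997793] [-1.04292701e+00 -2.96335182e+00 -4.73802379e-05] [-0.44383878  0.47995857  0.93270059  1.87463865 -0.45189936  1.01483011
  1.57542064] [-0.50329601  0.08173839  0.09166654] [-0.02722484 -0.04482935 -0.00628046]
1012 0.10347796768957926 781 (array([ 0.52744055, -0.17794046]), (11.62685489654541, 57.97594451904297), 51.36040496826172) [ 0.52547752 -0.17637576  0.10201006]
foot (array([ 0.52777582, -0.17863704]), (100.13935852050781, 99.53849792480469), 63.83623123168945)
```

View pics/3.png

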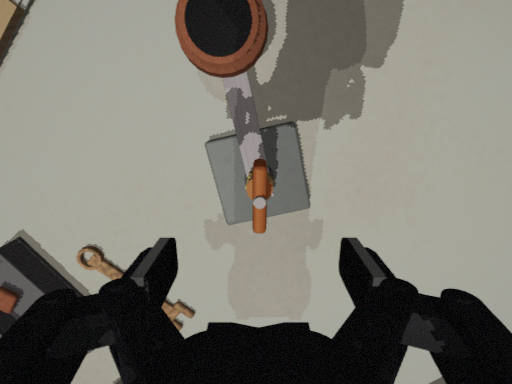

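The wrist view shows the bar upright at px (260,197), parallel to the fingers, with the axis at about (0.5268, -0.1786). The two cameras agree to about 1.5 mm. Now I'll descend and grip.

Run:
```python
from h import *
from workcell import r,ik,snapshot,camera_model
A=[.5268,-.1786]
hit=r.servo_line(A+[.0975],ori=down(51.3),vel=.08,threshold=8)
def show(t):
    s=r.get_state();print(t,*[np.round(s[k],4) for k in('clock','tool_pos','ft_force','moment','finger_gap','grip_force')])
show(hit)
if not hit:
    r.grab();show('grab')
```

```text
False 4.8 [ 0.5271 -0.1787  0.098 ] [-0.092   0.2879 -0.3039] [0.0041 0.0374 0.0236] 0.0854 0.0
grab 5.4667 [ 0.527  -0.1783  0.0977] [0.1806 1.6014 2.9927] [ 0.3348 -0.0249 -0.1211] 0.0111 60.2377
```

```bash
cat > t.py <<'E'
from h import *
from workcell import r
A=[.5268,-.1786]
def show(t):
    s=r.get_state();print(np.round(t,2),*[np.round(s[k],3) for k in('clock','tool_pos','ft_force','moment','finger_gap','grip_force')])
    return s
def turn(th):  # th = total bar turn from the arm
    z=.0977-.008*(min(th,.9)-.22)
    r.servo_line(A+[z],ori=down(51.3-np.degrees(th-.22)),vel=.02)
    return show(th)
E
python3 - <<'E'
from t import *
for th in (.32,.45,.6):turn(th)
E
```

```text
0.32 5.717 [ 0.527 -0.178  0.097] [1.191 2.216 0.877] [ 0.454 -0.291 -0.066] 0.011 60.209
0.45 6.0 [ 0.527 -0.178  0.096] [1.624 3.435 1.923] [ 0.695 -0.477 -0.136] 0.011 60.228
0.6 6.3 [ 0.527 -0.178  0.095] [3.158 3.849 1.657] [ 0.928 -0.72  -0.05 ] 0.011 60.199
```

Run:
```python
from t import *
for th in (.75,.88,.95,1.0,1.05,1.1,1.15,1.19,1.22):
    s=turn(th); r.dwell(.1)
    if abs(s['moment'][2])>1.5: break
show(9);print(s['tcp_rot'],s['joint_pos'])
```

```text
0.75 6.6 [ 0.527 -0.178  0.094] [ 3.024  3.846 -0.033] [ 1.044 -0.839 -0.07 ] 0.011 60.183
0.88 6.983 [ 0.527 -0.178  0.093] [3.719 4.5   1.407] [ 1.027 -0.929 -0.037] 0.011 60.132
0.95 7.333 [ 0.528 -0.178  0.092] [5.816 5.021 0.842] [ 1.032 -1.015 -0.131] 0.011 59.967
1.0 7.683 [ 0.528 -0.178  0.092] [ 4.732  4.214 -0.726] [ 1.02  -1.104  0.004] 0.011 59.921
1.05 8.033 [ 0.528 -0.178  0.092] [ 5.03   3.636 -0.739] [ 1.016 -1.135  0.051] 0.011 59.914
1.1 8.383 [ 0.528 -0.178  0.092] [ 4.56   4.719 -0.218] [ 0.966 -1.124  0.008] 0.011 59.906
1.15 8.733 [ 0.528 -0.178  0.092] [5.489 4.095 0.118] [ 1.072 -1.193 -0.034] 0.011 59.898
1.19 9.083 [ 0.528 -0.178  0.092] [ 5.832  4.5   -0.819] [ 1.062 -1.257  0.052] 0.011 59.877
1.22 9.433 [ 0.528 -0.178  0.092] [ 6.163  4.636 -0.653] [ 1.015 -1.248  0.206] 0.011 59.834
9 9.533 [ 0.528 -0.178  0.092] [ 4.969  4.213 -1.013] [ 0.98  -1.216  0.126] 0.011 59.825
[2.32460171e+00 2.11291002e+00 1.94882746e-03] [-0.47653881  0.74461323  1.04385722  1.96235281 -0.81877305  0.9327045
  0.89610492]
```

The dead stop isn't clearly felt yet, so I'll keep going in small steps until the moment rises.

Run:
```python
from t import *
for th in (1.24,1.26,1.28,1.30,1.32):
    turn(th); r.dwell(.15); s=show(th)
    if abs(s['moment'][2])>.6: break
```

```text
1.24 9.783 [ 0.528 -0.178  0.092] [ 6.066  4.718 -0.949] [ 0.973 -1.217  0.497] 0.011 59.852
1.24 9.933 [ 0.528 -0.178  0.092] [ 6.295  4.659 -0.764] [ 0.973 -1.23   0.421] 0.011 59.845
1.26 10.183 [ 0.528 -0.178  0.092] [ 3.994  3.986 -0.907] [ 0.932 -1.264  0.741] 0.011 60.109
1.26 10.333 [ 0.528 -0.178  0.092] [ 6.082  3.254 -0.743] [ 0.906 -1.257  0.633] 0.011 60.099
```

The moment climbs steadily past about 1.2 rad, so the nut is on the dead stop. I'll release, lift straight up and check.

Run:
```python
from t import *
from workcell import snapshot,camera_model
r.gripper_open(); show(0)
p=r.get_state()['tool_pos']
r.servo_line([p[0],p[1],.24],vel=.12); r.dwell(.3); s=show(1)
im,d=snapshot("top");W=cloud(d,camera_model("top"))
k=bar(im,W,.06,A);p=W[k];zt=np.percentile(p[:,2],95);q=p[p[:,2]>zt-.006];print("top",len(q),zt,desc(q) if len(q)>9 else 0)
from scipy.spatial.transform import Rotation as R
m=camera_model("wrist");s=r.get_state();i2,d2=snapshot("wrist")
T=np.eye(4);T[:3,:3]=R.from_rotvec(s['tcp_rot']).as_matrix();T[:3,3]=s['tool_pos']
W=cloud(d2,m,T@m['T_tool_cam']);k=bar(i2,W,.06,A);p=W[k];zt=np.percentile(p[:,2],95);q=p[p[:,2]>zt-.006];print("wrist",len(q),zt,desc(q))
cv2.imwrite("pics/4.png",np.vstack([im[130:330],i2[:300]]))
```

```text
0 11.042 [ 0.527 -0.179  0.092] [ 0.365  0.342 -0.655] [0.021 0.021 0.004] 0.086 0.0
1 12.725 [ 0.527 -0.179  0.24 ] [ 0.008 -0.172 -0.622] [-0.023 -0.023 -0.015] 0.086 0.0
top 197 0.10022833553172729 (array([ 0.52601801, -0.17830824]), (56.20648956298828, 12.015853881835938), 84.95217895507812)
wrist 531 0.09812576354099367 (array([ 0.52786163, -0.1776171 ]), (58.22286605834961, 11.931201934814453), 84.92236328125)
```

View pics/4.png

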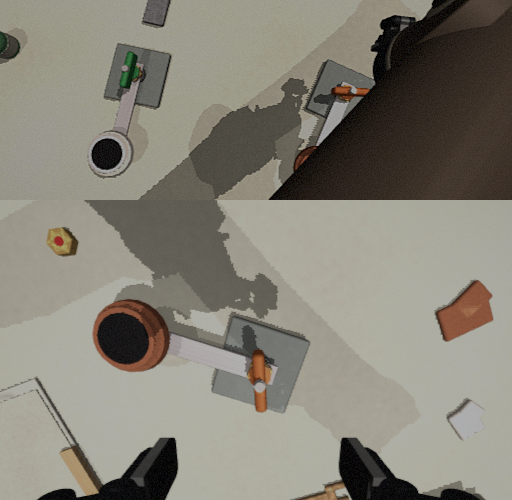

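The view shows the orange bar at px (260,380) in the lower picture. It lies at -95.1°, which is 68.9° clockwise from the arm and so at the dead stop, with its top at 98 mm. The green nut at (129,70) has not moved, and the robot is clear of everything.

```bash
python3 -c "
from workcell import r
print(r.sign_off())"
```

```text
the job is handed in; nothing more can be done
None
```

The orange nut is run down and tightened firmly against the brass nut at the dead stop (about 1.2 rad), then released; the green nut was not touched, and the job was handed in about 13 s into the 29 s limit.

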